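# Seat the cone-bottomed tube in the rocking cradle and check that it rocks free

### The arm

A 6-joint arm with a two-finger parallel gripper is mounted at the origin on the work surface. World frame = base frame: x ahead of the robot, y to its left, z up, the work surface at z = 0. Lengths are in m, angles in degrees, forces in N, time in s.
With the tool pointing down it reaches from about 0.375 to 0.9 m from the base axis. Payload 3.1 kg.
Tool frame: the origin (TCP) lies on the centre line of the jaws, within the pads' length; the fingertips stand 25 mm ahead of it and the grasp point (between the pads) lies 6 mm ahead of it; y points along the fingers, x is the direction in which the jaws open and shut, and the axes are right-handed (so a half turn about y gives the same grasp; the last joint's range is limited). The gripper opens to 87 mm and grips with 3 to 60 N. Pads are 19 mm wide; open, the fingers measure 117 mm over their backs; the gripper's body (75 mm by 190 mm) begins 51 mm behind the grasp point.
Start: joints at [-78.696, 30.224, 82.088, -0, 67.689, -10.227], TCP at [0.229, -0.581, 0.248] pointing down, gripper open.
Joint ranges: [-176.69, 176.69], [-43.24, 126.21], [12.49, 139.97], [-82, 262], [0, 151.66], [-163.58, 163.58]. Speed limits (degrees/s): [159.86, 159.86, 180, 180, 180, 180].

### API

Orientations are given as a 3x3 rotation matrix whose columns are the frame's x, y, z axes.
In Python, from rig import * gives the robot as it stands.
- The arm moves only by the tool play_rows, never from a script. Its argument "commands" is a list of rows, each a list of 2 entries, a list of its own where there are three numbers: the shift along the world's x, y, z in m, then the turn, a rotation vector about the world's x, y, z in rad. A call has 1 to 10 rows; each row is the pose to reach, as a shift and turn from the pose commanded when the call began; what a row does not reach only later rows make up. A row lasts 1/8 s, in which the tool goes at most 62.5 mm and 10.7 degrees, less where a joint would pass 70% of its speed; a pose out of reach is approached as far as the arm can. A call with a gripper value outside its range is refused whole. "gripper" is the finger opening in m, from 0 to 0.087, set as the call begins (left out, the last holds). The fingers move at their own pace and stop on an object; the grip force is fixed at half the most. Time passes only in rows, so rows that repeat a pose let the fingers close. It gives the time, the measured TCP pose, the force and the opening at its end, in the units of the state.
- read_state(): the state, without advancing time (a new reading comes with each control period).
- capture(name): name is "side" or "top" or "wrist"; returns a dict with "frame" (400x640x3 uint8, red, green, blue), "depth" (400x640 float32, m along the optical axis (not along the pixel's ray), 0 where there is no reading), "mtx" (3x3 intrinsics, pixels), "cam_to_world" (4x4, takes a point from camera to world coordinates); the wrist camera has in their place "hand_eye" (4x4, takes a point from camera to tool coordinates, whose origin is the TCP and whose axes are the tool frame's). Camera axes: x right, y down, z forward; pixel columns grow to the right and rows downward; lengths in m; the calibration is good to about 2 mm. The wrist camera is an equidistant fisheye: a pixel r from the principal point sees the ray r / f radians off the axis. A picture is of the moment at which its call begins: read the wrist's pose just before it.
- hand_in(): hands the job in, once; it reports no verdict.
The state is a dict: "time_s": time; "joint_positions": joint angles; "qvel": joint speeds; "tau": joint torques, N m; "position": TCP position; "tcp_rot": TCP orientation; "force": force on the tool from outside, world axes, zero at the start; "moment": the same for the moment, N m; "opening": opening from 0.0 (shut) to 1.0 (fully open).
Only numpy, scipy, OpenCV 4.12 (cv2) and the standard library are available. Lean on these libraries where they do the work, as an engineer would, in place of code of your own. Each camera call takes 0.05 s, during which the arm holds its last target. There are 200 camera calls.

### The job

Take the tall cone-bottomed tube out of the rack, set it upright into the matching tapered cup of the rocking cradle and press it straight down, firmly but gently, with about 15 N for a moment so that the taper is seated. Then, with the tube seated, check that the cup rocks free without forcing it: tilt it at least 8 degrees away from the robot, then at least 8 degrees towards the robot. Finally let go, leaving the tube seated and upright in the cup, and do not displace or tip the flat pot, the two dropper bottles or the spot plate.

Things in the scene. Friction and masses are not known exactly. Their poses are not given: they have to be found in the camera images.
- tube: Closed rigid sample tube, 110 mm tall, about 120 g, the taller of the two things in the rack (stands out 66 mm above it). Origin: centre of its flat tip, z up its axis. White cone from 14 mm diameter at the tip to 32 mm at z 50 mm, straight 32 mm up to z 70 mm, blue ribbed cap 36 mm in diameter from z 70 to 110 mm: take it by the cap.
- rack: White fixed block, 150 mm (x) by 70 mm (y) by 50 mm high, origin at the centre of its underside. Two round holes of 35 mm diameter at x = -40 and +40 mm, 44 mm deep (floor 6 mm above the table).
- stand: Fixed rocking cradle: grey base plate 150 (x) by 140 (y) by 12 mm, origin at the centre of its underside; two aluminium posts 85 mm high (26 by 12 mm) at y -46 and +46 mm. Its x axis points away from the robot, give or take its yaw. The cup hangs between the posts on a trunnion along the stand's y axis, 70 mm above the table.
- cup: Rocking cup between the posts: aluminium ring 54 mm in outer diameter, from 34 mm below to 2 mm above its origin, which lies on the trunnion axis at the cup's centre. z: the cup's axis, up at rest; x as the stand's. In it sits a black liner, 40 mm tall, whose open tapered bore (about 17 mm diameter at the bottom, 32 mm at the top) matches the tube's cone.
- cup_rim (a point): Centre of the aluminium ring's upper edge, 2 mm above the cup's origin. The black liner's height was set by hand and is not reported: its top is 4 to 12 mm above this point and the seated tube's tip 35 to 47 mm below it, so the depth at which the cone seats must be felt. The seat is rigid: force rises steeply on contact; the liner does not yield.
- trunnion (a joint): Tilt of the cup in rad: 0 upright, positive when the top leans away from the robot (stand's +x), negative towards the robot. A light spring of 0.35 N m/rad returns it to upright; hard stops at -0.30 and +0.30 rad (17 degrees).
- pot: Bystander in the rack's other hole: flat-bottomed pot, 32 mm in diameter with a low blue cap of 36 mm, 74 mm tall, so 30 mm above the rack. Origin at the centre of its underside.
- bottle_a: Bystander: amber dropper bottle, 42 mm in diameter, 118 mm tall with its rubber bulb, white collar. Origin at the centre of its underside.
- bottle_b: Bystander: the same amber dropper bottle with a black collar.
- spot_plate: Bystander: white porcelain spot plate, 85 mm (x) by 112 mm (y) by 12 mm, lying loose. Origin at the centre of its underside.
Not all that is in view belongs to the job. Leave any red look-alike of the tube alone.

How it is judged:
By the outcome, as a careful person would: the job done as asked, in the order asked, and still so for the second after the job is handed in, with the robot touching nothing.
It also fails if it takes over 54 s, if anything falls off the work surface, if the arm or the gripper's body presses on something with over 40 N, if the wrist force passes 120 N, or if a joint passes its speed limit or range.

## Working session

There is one attempt and no reset: what is moved stays moved. The work goes in short steps, Python scripts to look and compute and a tool call to move; the robot and the scene stay as the last step left them, time stands still between calls to the robot, and variables do not carry over. Pictures are saved under pics/ and viewed, about 8 in all and at most 12, crops included, and the job is handed in when it is done.

Besides the shell and the picture viewer there is one more tool, called after "Call:" as name(argument=value, ...), one argument or row to a line, values as JSON. play_rows: Moves the arm, as the interface text tells. Its arguments: {"type":"object","properties":{"commands":{"type":"array"},"gripper":{"type":"number"}},"required":["commands"]}

```bash
mkdir -p pics; ls
python3 - <<'E'
from rig import *
import cv2,numpy as np
s=read_state(); print({k:np.round(v,3).tolist() for k,v in s.items()})
for n in ("top","side"):
    c=capture(n); np.savez(n+"0.npz",**c); cv2.imwrite(f"pics/{n}0.png",c["frame"][:,:,::-1]); print(n,c["mtx"].round(1).tolist(),c["cam_to_world"].round(3).tolist())
E
```

```text
pics
{'time_s': 0.0, 'joint_positions': [-78.695, 30.278, 82.155, -0.001, 67.689, -10.228], 'qvel': [0.107, -0.015, -0.024, 0.005, 0.013, -0.009], 'tau': [-0.001, -44.005, -17.659, 0.063, 0.058, -0.0], 'position': [0.229, -0.581, 0.247], 'tcp_rot': [[0.367, -0.0, 0.93], [-0.93, 0.002, 0.367], [-0.002, -1.0, 0.0]], 'force': [0.091, -0.132, -0.257], 'moment': [-0.013, 0.012, -0.062], 'opening': 1.002}
top [[515.9, 0.0, 323.5], [0.0, 515.9, 195.4], [0.0, 0.0, 1.0]] [[-0.004, -0.999, 0.054, 0.472], [-1.0, 0.004, -0.001, -0.032], [0.001, -0.054, -0.999, 1.082], [0.0, 0.0, 0.0, 1.0]]
side [[379.7, 0.0, 318.7], [0.0, 379.7, 202.2], [0.0, 0.0, 1.0]] [[0.977, -0.154, 0.145, 0.432], [-0.211, -0.693, 0.69, -0.574], [-0.006, -0.705, -0.709, 0.656], [0.0, 0.0, 0.0, 1.0]]
```

View pics/top0.png

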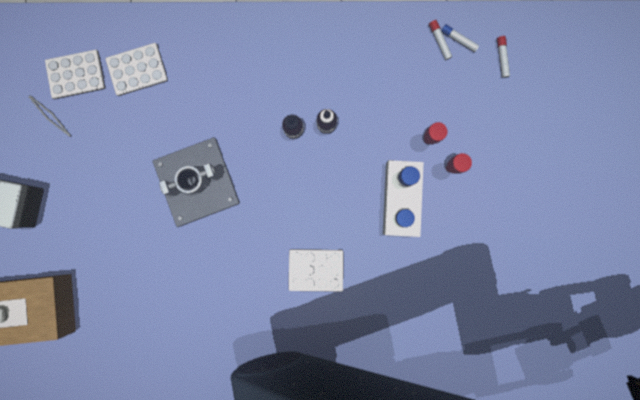

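View pics/side0.png

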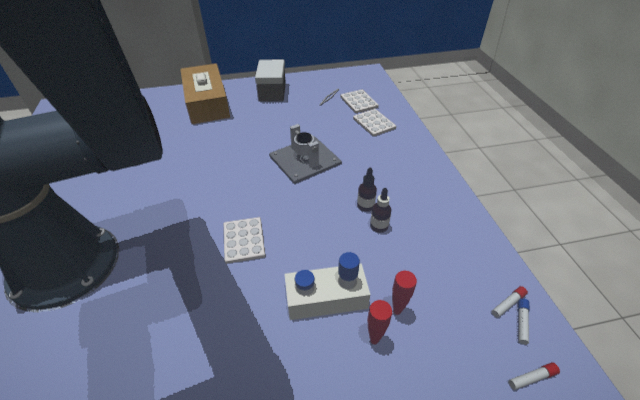

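Candidates (top view): blue caps at (410,176) and (405,217), plus red look-alikes at (436,132) and (459,163). In the side view the taller blue cap is at (348,265), the one further from the robot, so the tube should be top-view (410,176). I'll confirm with depth and one crop, and measure the poses.

```bash
cat > h.py <<'E'
import numpy as np, cv2
def cloud(c):
    d=c["depth"]; K=c["mtx"]; v,u=np.indices(d.shape)
    P=np.stack([(u-K[0,2])/K[0,0]*d,(v-K[1,2])/K[1,1]*d,d],-1)
    T=c["cam_to_world"]; W=P@T[:3,:3].T+T[:3,3]; W[d==0]=np.nan; return W
E
python3 - <<'E'
from h import *
t=dict(np.load("top0.npz")); W=cloud(t); f=t["frame"].astype(int)
def fit(box,z0,z1,name,blue=False):
    u0,v0,u1,v1=box; m=np.zeros(W.shape[:2],bool); m[v0:v1,u0:u1]=1
    m&=(W[...,2]>z0)&(W[...,2]<z1)
    if blue: m&=(f[...,2]-f[...,0]>60)
    p=W[m]; 
    if len(p)<5: print(name,len(p)); return
    r=cv2.minAreaRect(p[:,:2].astype(np.float32)*1000); print(name,len(p),"mean",p.mean(0).round(4),"rect",np.round(r[0],1),np.round(r[1],1),round(r[2],1),"zmed",np.median(p[:,2]).round(4))
fit((390,155,430,200),.1,.14,"tube cap top")
fit((390,200,430,240),.06,.1,"pot cap")
fit((375,150,435,245),.035,.056,"rack top")
fit((145,130,250,235),.006,.018,"stand plate")
fit((145,130,250,235),.08,.10,"posts")
fit((145,130,250,235),.06,.10,"cup+posts")
for b,n in (((280,110,305,140),"botB"),((314,105,342,137),"botA")): fit(b,.03,.13,n)
fit((280,240,350,300),.005,.02,"spot")
a=cv2.resize(t["frame"][130:250,370:490],None,fx=4,fy=4,interpolation=cv2.INTER_CUBIC)
b=cv2.resize(t["frame"][140:220,150:230],(480,480),interpolation=cv2.INTER_CUBIC)
s=np.load("side0.npz")["frame"]
cv2.imwrite("pics/crop1.png",np.hstack([a,b])[:,:480*2][:,:,::-1][:, :800+160])
im=cv2.resize(np.hstack([a,b]),(800,400));cv2.imwrite("pics/crop1.png",im[:,:,::-1])
E
```

```text
tube cap top 307 mean [ 0.561  -0.196   0.1156] rect [ 561.4 -196.4] [36.1 34.8] 3.2 zmed 0.1163
pot cap 275 mean [ 0.482  -0.1917  0.08  ] rect [ 482.6 -192.1] [34.3 33. ] 89.8 zmed 0.0801
rack top 2003 mean [ 0.5188 -0.192   0.0502] rect [ 521.8 -194.7] [ 70.8 150. ] 86.7 zmed 0.0504
stand plate 3846 mean [0.5584 0.2291 0.0125] rect [564.7 237. ] [225.5 179.8] 6.1 zmed 0.0125
posts 227 mean [0.5598 0.2322 0.0843] rect [559.6 232.6] [ 37.8 108.8] 13.1 zmed 0.0847
cup+posts 754 mean [0.5594 0.2325 0.076 ] rect [559.7 231.9] [ 52.9 108.1] 4.7 zmed 0.0752
botB 381 mean [0.6647 0.0274 0.0736] rect [669.6  28.4] [40.6 40.8] 56.4 zmed 0.0668
botA 383 mean [ 0.6755 -0.0398  0.0733] rect [680.6 -39.5] [40.5 41. ] 6.1 zmed 0.0668
spot 2236 mean [ 0.376  -0.0167  0.0127] rect [373.3 -14.5] [138.6 119.4] 85.7 zmed 0.0127
```

View pics/crop1.png

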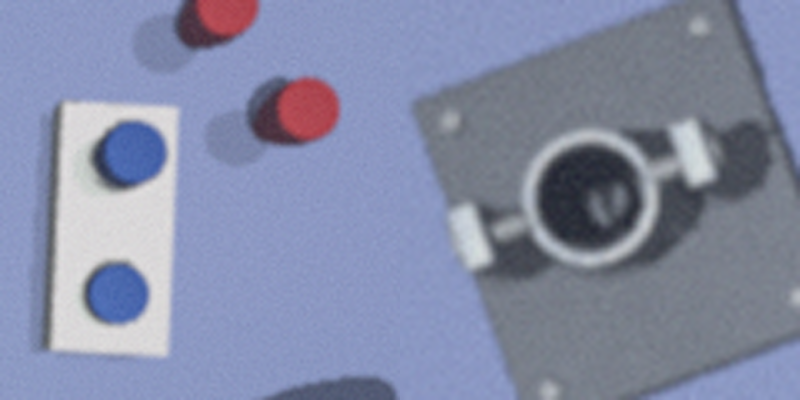

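The tube is confirmed: cap top at z 0.116, xy (0.561, -0.196), crop pixel (135,152). The crop also shows the empty cup at (595,197), with posts at (470,235) and (692,152), giving a stand yaw of about +20°. Next I'll fit the cup more precisely.

Run:
```python
from h import *
for n in ("top","side"):
    t=dict(np.load(n+"0.npz")); W=cloud(t); f=t["frame"].astype(int)
    P=W.reshape(-1,3); F=f.reshape(-1,3)
    near=np.hypot(P[:,0]-.5598,P[:,1]-.2322)
    m=(P[:,2]>.0825)&(P[:,2]<.088)&(near<.07)&(near>.035)
    q=P[m]; a=q[q[:,1]>.232]; b=q[q[:,1]<.232]
    for r in (a,b):
        R=cv2.minAreaRect(r[:,:2].astype(np.float32)*1000); print(n,"post",len(r),r.mean(0).round(4),np.round(R[0],1),np.round(R[1],1))
    d=a.mean(0)-b.mean(0); print("mid",((a.mean(0)+b.mean(0))/2).round(4),"yaw",np.degrees(np.arctan2(-d[0],d[1])).round(1), np.linalg.norm(d[:2]))
    m=(P[:,2]>.066)&(near<.034)
    print("cup z hist",np.histogram(P[m,2],bins=np.arange(.066,.09,.002)))
    q=P[m]; (cx,cy),r=cv2.minEnclosingCircle(q[:,:2].astype(np.float32)*1000); print("circle",cx,cy,r,"mean",q.mean(0))
    # plate
    m=(abs(P[:,2]-.0125)<.004)&(near<.11); q=P[m]; 
    mask=np.zeros((300,300),np.uint8); ij=((q[:,:2]-[.41,.08])*1000).astype(int); mask[ij[:,0].clip(0,299),ij[:,1].clip(0,299)]=255
    mask=cv2.morphologyEx(mask,cv2.MORPH_CLOSE,np.ones((7,7)));mask=cv2.morphologyEx(mask,cv2.MORPH_OPEN,np.ones((25,25)))
    R=cv2.minAreaRect(np.argwhere(mask).astype(np.float32)); print("plate",np.array(R[0])+[410,80],R[1],R[2])
    m=(F[:,0]-F[:,2]>60)&(P[:,2]>.05)&(P[:,0]<.7); q=P[m]
    _,l,c=cv2.kmeans(q[:,:2].astype(np.float32),2,None,(3,50,1e-6),5,0); print("red",c.round(3).tolist(),"zmax",np.percentile(q[:,2],98).round(3))
```

```text
top post 66 [0.5437 0.2757 0.0854] [543.9 275.4] [25.7 12.9]
top post 70 [0.5758 0.1895 0.0854] [576.1 189.7] [25.3 12.4]
mid [0.5597 0.2326 0.0854] yaw 20.5 0.09204804418999263
cup z hist (array([ 21,  31,  77, 100,  64,  44,  48,  39,   7,   1,   0]), array([0.066, 0.068, 0.07 , 0.072, 0.074, 0.076, 0.078, 0.08 , 0.082,
       0.084, 0.086, 0.088]))
circle 558.7509765625 232.10287475585938 33.74231719970703 mean [0.55986772 0.23351324 0.07431369]
plate [559.5005188 232.6365509] (150.36459350585938, 140.92123413085938) 20.63754653930664
red [[0.32899999618530273, 0.5479999780654907], [0.6159999966621399, -0.27300000190734863]] zmax 0.114
side post 24 [0.5453 0.2745 0.0837] [544.1 274.2] [24.4 10.9]
side post 30 [0.5779 0.1877 0.084 ] [577.8 187.9] [25.8 11.2]
mid [0.5616 0.2311 0.0838] yaw 20.7 0.09267908719263726
cup z hist (array([21, 35, 46, 27, 22, 21, 20,  1,  0,  0,  0]), array([0.066, 0.068, 0.07 , 0.072, 0.074, 0.076, 0.078, 0.08 , 0.082,
       0.084, 0.086, 0.088]))
circle 558.86181640625 233.63851928710938 30.799053192138672 mean [0.55945926 0.22899903 0.07243212]
plate [561.35519409 228.93829346] (150.11337280273438, 138.1341552734375) 19.5024471282959
red [[0.6150000095367432, -0.27799999713897705], [0.30300000309944153, 0.5910000205039978]] zmax 0.111
```

Call:
play_rows(
  commands=[
    [[0.02,0.023,0],[0,0,0]],
    [[0.055,0.063,0],[0,0,-0.004]],
    [[0.095,0.11,0],[0,0,-0.008]],
    [[0.135,0.156,0],[0,0,-0.012]],
    [[0.175,0.202,0],[0,0,-0.016]],
    [[0.215,0.249,0],[0,0,-0.016]],
    [[0.255,0.295,0],[0,0,-0.016]],
    [[0.292,0.337,-0.01],[0,0,-0.016]],
    [[0.32,0.37,-0.025],[0,0,-0.016]],
    [[0.3325,0.3845,-0.045],[0,0,-0.016]],
  ],
  gripper=0.06,
)

```text
time_s: 1.35
position: [0.5631, -0.195, 0.2019]
tcp_rot: [[0.355, 0.001, 0.935], [-0.935, -0.0, 0.355], [0.001, -1.0, 0.0]]
force: [-0.4, -0.0, 0.4]
opening: 0.688
```

Call:
play_rows(
  commands=[
    [[0,0,0],[0,0,0]],
    [[0,0,0],[0,0,0]],
  ],
)

```text
time_s: 1.6
position: [0.5612, -0.1981, 0.2024]
tcp_rot: [[0.351, -0.001, 0.936], [-0.936, -0.0, 0.351], [0.0, -1.0, -0.001]]
force: [0.8, -0.1, 0.9]
opening: 0.691
```

Run:
```python
from rig import *
import cv2,numpy as np
s=read_state(); print({k:np.round(v,4).tolist() for k,v in s.items()})
c=capture("wrist"); np.savez("w0.npz",pos=s["position"],rot=s["tcp_rot"],**c); print(c["mtx"],c["hand_eye"].round(4))
cv2.imwrite("pics/w0.png",c["frame"][:,:,::-1])
```

```text
{'time_s': 1.6, 'joint_positions': [-30.1737, 31.0388, 89.0522, -0.0457, 59.9394, 39.3008], 'qvel': [-0.7948, -0.8472, -0.5369, 0.2425, -0.0749, 0.1806], 'tau': [0.6921, -42.0215, -15.3734, 0.1009, 0.0092, -0.0032], 'position': [0.5612, -0.1981, 0.2024], 'tcp_rot': [[0.351, -0.0008, 0.9364], [-0.9364, -0.0003, 0.351], [0.0, -1.0, -0.0009]], 'force': [0.8413, -0.051, 0.9264], 'moment': [-0.019, 0.0604, -0.0112], 'opening': 0.6914}
[[309.70691629   0.         316.96395222]
 [  0.         309.70691629 202.15076549]
 [  0.           0.           1.        ]] [[ 1.000e+00  8.000e-04 -4.000e-04  7.000e-04]
 [ 6.000e-04 -2.601e-01  9.656e-01 -1.373e-01]
 [ 6.000e-04 -9.656e-01 -2.601e-01  7.180e-02]
 [ 0.000e+00  0.000e+00  0.000e+00  1.000e+00]]
```

View pics/w0.png

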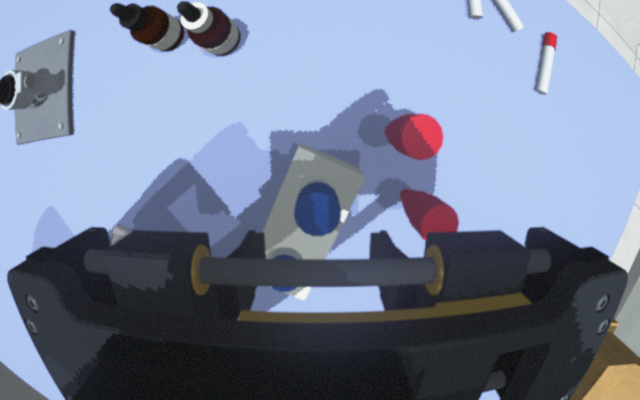

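The wrist view shows the blue cap at (320,208) centred between the fingers. The red look-alikes at (415,135) and (437,222) are clear of the finger sweep. I'll measure the cap from this view as well.

```bash
cat >> h.py <<'E'
def wcloud(w):
    d=w["depth"]; K=w["mtx"]; v,u=np.indices(d.shape)
    x=(u-K[0,2])/K[0,0]; y=(v-K[1,2])/K[1,1]; th=np.hypot(x,y)+1e-9
    P=np.stack([np.tan(th)*x/th*d,np.tan(th)*y/th*d,d],-1); H=w["hand_eye"]
    W=(P@H[:3,:3].T+H[:3,3])@w["rot"].T+w["pos"]; W[d==0]=np.nan; return W
E
python3 - <<'E'
from h import *
w=dict(np.load("w0.npz")); W=wcloud(w).reshape(-1,3); F=w["frame"].astype(int).reshape(-1,3)
b=(F[:,2]-F[:,0]>60)&(F[:,0]<70)
m=b&(W[:,2]>.108)&(W[:,2]<.125)&(np.hypot(W[:,0]-.561,W[:,1]+.196)<.03); q=W[m]
R=cv2.minEnclosingCircle(q[:,:2].astype(np.float32)*1000); print(len(q),q.mean(0).round(4),R,np.median(q[:,2]))
m=(F[:,0]-F[:,2]>80)&(W[:,2]>.09)&(W[:,0]<.75); q=W[m]
_,l,c=cv2.kmeans(q[:,:2].astype(np.float32),2,None,(3,50,1e-6),5,0); print(c, q[:,2].max())
E
```

```text
1042 [ 0.5655 -0.1988  0.1161] ((564.0825805664062, -198.39031982421875), 17.14818000793457) 0.11609946452452655
[[ 0.6487521  -0.26261863]
 [ 0.6573496  -0.24974178]] 0.11213678749624975
```

Call:
play_rows(
  commands=[
    [[0.001,-0.0005,-0.02],[0,0,0]],
    [[0.001,-0.0005,-0.045],[0,0,0]],
    [[0.001,-0.0005,-0.07],[0,0,0]],
    [[0.001,-0.0005,-0.09],[0,0,0]],
    [[0.001,-0.0005,-0.1],[0,0,0]],
    [[0.001,-0.0005,-0.1],[0,0,0]],
    [[0.001,-0.0005,-0.1],[0,0,0]],
  ],
)

```text
time_s: 2.52
position: [0.5634, -0.1981, 0.1035]
tcp_rot: [[0.352, 0.002, 0.936], [-0.936, -0.001, 0.352], [0.002, -1.0, 0.001]]
force: [0.4, 0.9, 0.8]
opening: 0.693
```

Call:
play_rows(
  commands=[
    [[0,0,0],[0,0,0]],
    [[0,0,0],[0,0,0]],
    [[0,0,0],[0,0,0]],
    [[0,0,0],[0,0,0]],
    [[0,0,0],[0,0,0]],
    [[0,0,0],[0,0,0]],
  ],
  gripper=0.0,
)

```text
time_s: 3.28
position: [0.5631, -0.1974, 0.1028]
tcp_rot: [[0.352, 0.0, 0.936], [-0.936, -0.0, 0.352], [0.0, -1.0, 0.0]]
force: [-0.9, -0.2, 1.9]
opening: 0.402
```

Call:
play_rows(
  commands=[
    [[0,0,0.01],[0,0,0]],
    [[0,0,0.03],[0,0,0]],
    [[0,0,0.06],[0,0,0]],
    [[0,0,0.09],[0,0,0]],
    [[0,0,0.11],[0,0,0]],
    [[0,0,0.12],[0,0,0]],
    [[0,0.015,0.12],[0,0,0]],
    [[0,0.045,0.12],[0,0,0]],
    [[0,0.085,0.12],[0,0,0]],
    [[0,0.125,0.12],[0,0,0]],
  ],
)

```text
time_s: 4.53
position: [0.5616, -0.0701, 0.2211]
tcp_rot: [[0.352, -0.003, 0.936], [-0.936, 0.002, 0.352], [-0.003, -1.0, -0.002]]
force: [0.3, 1.0, -1.1]
opening: 0.408
```

Call:
play_rows(
  commands=[
    [[0,0.04,0],[0,0,0]],
    [[0,0.08,0],[0,0,0]],
    [[0,0.12,0],[0,0,0]],
    [[0,0.16,0],[0,0,0]],
    [[0,0.2,0],[0,0,0]],
    [[0,0.24,0],[0,0,0]],
    [[0,0.27,-0.005],[0,0,0]],
    [[0,0.29,-0.013],[0,0,0]],
    [[-0.001,0.3,-0.02],[0,0,0]],
    [[-0.001,0.3035,-0.025],[0,0,0]],
  ],
)

```text
time_s: 5.78
position: [0.5612, 0.2312, 0.1964]
tcp_rot: [[0.352, -0.002, 0.936], [-0.936, -0.001, 0.352], [-0.0, -1.0, -0.002]]
force: [0.7, 0.4, -1.6]
opening: 0.403
```

Call:
play_rows(
  commands=[
    [[0,0,0],[0,0,0]],
    [[0,0,0],[0,0,0]],
    [[0,0,0],[0,0,0]],
  ],
)

```text
time_s: 6.15
position: [0.5623, 0.2305, 0.198]
tcp_rot: [[0.351, 0.001, 0.936], [-0.936, 0.0, 0.351], [0.0, -1.0, 0.001]]
force: [0.3, -0.7, -1.5]
opening: 0.406
```

Run:
```python
from rig import *
import cv2,numpy as np
s=read_state(); print({k:np.round(s[k],4).tolist() for k in("position","force","opening")})
c=capture("side"); np.savez("s1.npz",**c)
w=capture("wrist"); np.savez("w1.npz",pos=s["position"],rot=s["tcp_rot"],**w)
a=cv2.resize(c["frame"][60:210,230:380],(500,500),interpolation=cv2.INTER_CUBIC)
b=cv2.resize(w["frame"][130:330,220:420],(500,500)); im=cv2.resize(np.hstack([a,b]),(800,400)); cv2.imwrite("pics/s1.png",im[:,:,::-1])
```

```text
{'position': [0.5623, 0.2305, 0.198], 'force': [0.305, -0.6843, -1.4565], 'opening': 0.4057}
```

View pics/s1.png

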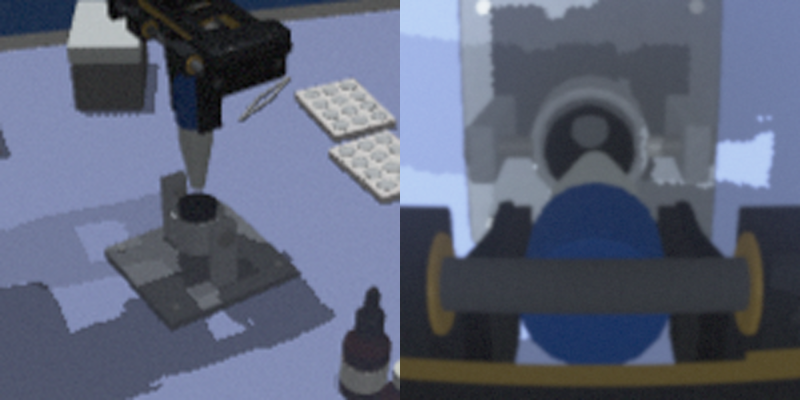

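The tube hangs straight above the cup. In the side crop the tip is at (198,187) and the bore at (199,206). In the wrist crop the cup centre is at column 591 and the tube at 597. I'll put numbers on both offsets.

Run:
```python
from h import *
from scipy.optimize import least_squares as ls
ax=np.array([.936,.352]); jw=np.array([.352,-.936])
for n in ("s1","w1"):
    w=dict(np.load(n+".npz")); W=(wcloud(w) if n[0]=="w" else cloud(w)).reshape(-1,3); F=w["frame"].astype(int).reshape(-1,3)
    tip0=.198-.097; zz=W[:,2]-tip0
    def prof(z): return np.where(z<.05,.007+.009*z/.05,np.where(z<.07,.016,.018))
    blue=(F[:,2]-F[:,0]>40)&(F[:,0]<60)
    m=(np.hypot(W[:,0]-.562,W[:,1]-.231)<.028)&(((zz>.004)&(zz<.066)) if n[0]=="s" else (zz>.01)&(zz<.13))&((np.ptp(F,axis=1)<60)|blue)
    if n=="w1": m&=blue&(zz>.072)&(zz<.105)
    p=W[m]; z=zz[m]
    r=ls(lambda a:np.hypot(p[:,0]-a[0]-a[2]*(z-.05),p[:,1]-a[1]-a[3]*(z-.05))-prof(z),[.562,.231,0,0],loss="soft_l1",f_scale=.001)
    print(n,"tube at z50",len(p),r.x.round(4),"tip",(r.x[:2]-.05*r.x[2:]).round(4),"rms",np.sqrt(np.mean(r.fun**2)))
    # cup outer wall
    m=(np.hypot(W[:,0]-.561,W[:,1]-.231)<.032)&(np.hypot(W[:,0]-.561,W[:,1]-.231)>.022)&(W[:,2]>.042)&(W[:,2]<.068)&(abs((W[:,:2]-[.561,.231])@jw)<(.027 if n[0]=="w" else .027)); p=W[m]
    v=np.abs((p[:,:2]-[.561,.231])@ax)>.008; p=p[v]
    if len(p)>20:
        r=ls(lambda a:np.hypot(p[:,0]-a[0],p[:,1]-a[1])-.027,[.561,.231],loss="soft_l1",f_scale=.001); print(n,"cup wall",len(p),r.x.round(4),np.median(abs(r.fun)))
    q=W[(np.hypot(W[:,0]-.561,W[:,1]-.231)<.07)&(np.hypot(W[:,0]-.561,W[:,1]-.231)>.037)&(abs(W[:,2]-.085)<.003)]
    c=(q[:,:2]-[.561,.231])@jw
    for k in (c>0,c<0): print("  post",k.sum(),q[k].mean(0).round(4) if k.sum() else "")
    q=W[(np.hypot(W[:,0]-.561,W[:,1]-.231)<.03)&(W[:,2]>.076)&(W[:,2]<.09)]; print("liner z",np.percentile(q[:,2],[50,90]).round(4),len(q),q.mean(0).round(4),(cv2.minEnclosingCircle(q[:,:2].astype(np.float32)*1000)))
```

```text
s1 tube at z50 194 [ 0.5623  0.2304 -0.0081  0.0104] tip [0.5627 0.2299] rms 0.0010639817301340757
s1 cup wall 98 [0.562  0.2324] 0.0008675578404545737
  post 32 [0.577  0.1874 0.0841]
  post 28 [0.545  0.2733 0.0837]
liner z [0.0771 0.0786] 44 [0.5602 0.2308 0.0773] ((561.2178955078125, 231.1305694580078), 20.39605712890625)
w1 tube at z50 1286 [ 0.5622  0.2296 -0.0006  0.0037] tip [0.5622 0.2294] rms 0.00033444208928629527
w1 cup wall 211 [0.5613 0.232 ] 0.0002632803561602795
  post 428 [0.5784 0.1897 0.0848]
  post 411 [0.5463 0.2749 0.0848]
liner z [0.0787 0.0796] 437 [0.5673 0.2347 0.0786] ((562.9068603515625, 230.4474334716797), 28.26020050048828)
```

Call:
play_rows(
  commands=[
    [[-0.0005,0.0018,-0.005],[0,0,0]],
    [[-0.0005,0.0018,-0.015],[0,0,0]],
    [[-0.0005,0.0018,-0.028],[0,0,0]],
    [[-0.0005,0.0018,-0.041],[0,0,0]],
    [[-0.0005,0.0018,-0.052],[0,0,0]],
    [[-0.0005,0.0018,-0.059],[0,0,0]],
    [[-0.0005,0.0018,-0.061],[0,0,0]],
    [[-0.0005,0.0018,-0.061],[0,0,0]],
  ],
)

```text
time_s: 7.25
position: [0.5616, 0.233, 0.1366]
tcp_rot: [[0.352, 0.0, 0.936], [-0.936, 0.0, 0.352], [0.0, -1.0, 0.0]]
force: [0.1, -0.3, -1.1]
opening: 0.406
```

Call:
play_rows(
  commands=[
    [[0,0,-0.0015],[0,0,0]],
    [[0,0,-0.003],[0,0,0]],
    [[0,0,-0.003],[0,0,0]],
  ],
)

```text
time_s: 7.62
position: [0.5614, 0.2329, 0.1336]
tcp_rot: [[0.352, 0.0, 0.936], [-0.936, -0.0, 0.352], [0.0, -1.0, 0.0]]
force: [0.4, -0.6, -1.3]
opening: 0.406
```

Call:
play_rows(
  commands=[
    [[0,0,-0.001],[0,0,0]],
    [[0,0,-0.002],[0,0,0]],
    [[0,0,-0.002],[0,0,0]],
  ],
)

```text
time_s: 8.0
position: [0.5613, 0.2329, 0.1314]
tcp_rot: [[0.352, -0.0, 0.936], [-0.936, -0.0, 0.352], [-0.0, -1.0, -0.0]]
force: [0.9, -0.4, -1.4]
opening: 0.408
```

Call:
play_rows(
  commands=[
    [[0,0,-0.0005],[0,0,0]],
    [[0,0,-0.001],[0,0,0]],
    [[0,0,-0.001],[0,0,0]],
  ],
)

```text
time_s: 8.38
position: [0.5614, 0.233, 0.1305]
tcp_rot: [[0.352, -0.0, 0.936], [-0.936, -0.0, 0.352], [-0.0, -1.0, -0.0]]
force: [-0.6, 0.4, -0.9]
opening: 0.402
```

Call:
play_rows(
  commands=[
    [[0,0,-0.0005],[0,0,0]],
    [[0,0,-0.001],[0,0,0]],
    [[0,0,-0.001],[0,0,0]],
  ],
)

```text
time_s: 8.75
position: [0.5614, 0.2329, 0.1295]
tcp_rot: [[0.352, -0.0, 0.936], [-0.936, 0.0, 0.352], [-0.0, -1.0, -0.0]]
force: [0.1, 0.4, -0.6]
opening: 0.404
```

Call:
play_rows(
  commands=[
    [[0,0,-0.0005],[0,0,0]],
    [[0,0,-0.0005],[0,0,0]],
    [[0,0,-0.0005],[0,0,0]],
  ],
)

```text
time_s: 9.12
position: [0.5614, 0.233, 0.1291]
tcp_rot: [[0.352, 0.0, 0.936], [-0.936, 0.0, 0.352], [-0.0, -1.0, 0.0]]
force: [0.3, -0.3, -1.9]
opening: 0.407
```

Call:
play_rows(
  commands=[
    [[0,0,-0.0005],[0,0,0]],
    [[0,0,-0.0005],[0,0,0]],
    [[0,0,-0.0005],[0,0,0]],
  ],
)

```text
time_s: 9.5
position: [0.5614, 0.233, 0.1285]
tcp_rot: [[0.352, -0.0, 0.936], [-0.936, 0.0, 0.352], [-0.0, -1.0, -0.0]]
force: [-0.5, -0.7, -0.8]
opening: 0.401
```

Call:
play_rows(
  commands=[
    [[0,0,-0.0005],[0,0,0]],
    [[0,0,-0.0005],[0,0,0]],
    [[0,0,-0.0005],[0,0,0]],
  ],
)

```text
time_s: 9.88
position: [0.5614, 0.2329, 0.1281]
tcp_rot: [[0.352, -0.0, 0.936], [-0.936, 0.0, 0.352], [-0.0, -1.0, -0.0]]
force: [0.3, 0.2, -1.4]
opening: 0.408
```

Call:
play_rows(
  commands=[
    [[0,0,-0.0005],[0,0,0]],
    [[0,0,-0.0005],[0,0,0]],
    [[0,0,-0.0005],[0,0,0]],
  ],
)

```text
time_s: 10.25
position: [0.5614, 0.233, 0.1275]
tcp_rot: [[0.352, -0.0, 0.936], [-0.936, -0.0, 0.352], [0.0, -1.0, -0.0]]
force: [-0.5, 0.0, -2.0]
opening: 0.405
```

Call:
play_rows(
  commands=[
    [[0,0,-0.0005],[0,0,0]],
    [[0,0,-0.0005],[0,0,0]],
    [[0,0,-0.0005],[0,0,0]],
  ],
)

```text
time_s: 10.62
position: [0.5614, 0.2329, 0.127]
tcp_rot: [[0.352, -0.0, 0.936], [-0.936, -0.0, 0.352], [0.0, -1.0, -0.0]]
force: [0.1, -0.8, -0.7]
opening: 0.407
```

Call:
play_rows(
  commands=[
    [[0,0,-0.0005],[0,0,0]],
    [[0,0,-0.0005],[0,0,0]],
    [[0,0,-0.0005],[0,0,0]],
  ],
)

```text
time_s: 11.0
position: [0.5614, 0.233, 0.1266]
tcp_rot: [[0.352, 0.0, 0.936], [-0.936, 0.0, 0.352], [-0.0, -1.0, 0.0]]
force: [1.2, -0.1, -0.5]
opening: 0.406
```

Call:
play_rows(
  commands=[
    [[0,0,-0.0005],[0,0,0]],
    [[0,0,-0.0005],[0,0,0]],
    [[0,0,-0.0005],[0,0,0]],
  ],
)

```text
time_s: 11.38
position: [0.5615, 0.2329, 0.1261]
tcp_rot: [[0.352, 0.0, 0.936], [-0.936, 0.0, 0.352], [0.0, -1.0, 0.0]]
force: [1.1, 0.4, -1.1]
opening: 0.406
```

Call:
play_rows(
  commands=[
    [[0,0,-0.0005],[0,0,0]],
    [[0,0,-0.0005],[0,0,0]],
    [[0,0,-0.0005],[0,0,0]],
  ],
)

```text
time_s: 11.75
position: [0.5615, 0.233, 0.1256]
tcp_rot: [[0.352, 0.0, 0.936], [-0.936, 0.0, 0.352], [0.0, -1.0, 0.0]]
force: [0.8, -0.7, -1.2]
opening: 0.403
```

Call:
play_rows(
  commands=[
    [[0,0,-0.0005],[0,0,0]],
    [[0,0,-0.0005],[0,0,0]],
    [[0,0,-0.0005],[0,0,0]],
  ],
)

```text
time_s: 12.12
position: [0.5616, 0.233, 0.1252]
tcp_rot: [[0.352, 0.0, 0.936], [-0.936, 0.0, 0.352], [0.0, -1.0, 0.0]]
force: [1.5, -0.1, -0.0]
opening: 0.404
```

Call:
play_rows(
  commands=[
    [[0.0004,0.0001,-0.0005],[0,0,0]],
    [[0.0004,0.0001,-0.0005],[0,0,0]],
    [[0.0004,0.0001,-0.0005],[0,0,0]],
  ],
)

```text
time_s: 12.5
position: [0.5618, 0.2331, 0.1249]
tcp_rot: [[0.352, 0.0, 0.936], [-0.936, 0.0, 0.352], [0.0, -1.0, 0.0]]
force: [-1.1, -0.4, 4.1]
opening: 0.405
```

Call:
play_rows(
  commands=[
    [[0.0002,0.0001,-0.0005],[0,0,0]],
    [[0.0002,0.0001,-0.0005],[0,0,0]],
    [[0.0002,0.0001,-0.0005],[0,0,0]],
  ],
)

```text
time_s: 12.88
position: [0.5619, 0.2331, 0.1248]
tcp_rot: [[0.352, 0.0, 0.936], [-0.936, -0.0, 0.352], [0.0, -1.0, -0.0]]
force: [-1.0, -1.1, 7.4]
opening: 0.409
```

Call:
play_rows(
  commands=[
    [[0,0,-0.0004],[0,0,0]],
    [[0,0,-0.0006],[0,0,0]],
    [[0,0,-0.0006],[0,0,0]],
    [[0,0,-0.0006],[0,0,0]],
  ],
)

```text
time_s: 13.38
position: [0.562, 0.2331, 0.1247]
tcp_rot: [[0.352, 0.0, 0.936], [-0.936, -0.0, 0.352], [0.0, -1.0, 0.0]]
force: [-1.0, -0.6, 9.4]
opening: 0.404
```

Call:
play_rows(
  commands=[
    [[0,0,-0.0005],[0,0,0]],
    [[0,0,-0.001],[0,0,0]],
    [[0,0,-0.001],[0,0,0]],
    [[0,0,-0.001],[0,0,0]],
  ],
)

```text
time_s: 13.88
position: [0.5622, 0.2332, 0.1245]
tcp_rot: [[0.352, 0.001, 0.936], [-0.936, 0.0, 0.352], [0.0, -1.0, 0.001]]
force: [-2.9, -1.1, 14.5]
opening: 0.406
```

Call:
play_rows(
  commands=[
    [[-0.0003,-0.0001,-0.0001],[0,0,0]],
    [[-0.0003,-0.0001,-0.0001],[0,0,0]],
    [[-0.0003,-0.0001,-0.0001],[0,0,0]],
    [[-0.0003,-0.0001,-0.0001],[0,0,0]],
    [[-0.0003,-0.0001,-0.0001],[0,0,0]],
  ],
)

```text
time_s: 14.5
position: [0.5621, 0.2332, 0.1245]
tcp_rot: [[0.352, 0.002, 0.936], [-0.936, 0.0, 0.352], [0.0, -1.0, 0.001]]
force: [-2.5, -0.9, 15.0]
opening: 0.403
```

Run:
```python
from rig import *
import numpy as np
s=read_state(); print({k:np.round(s[k],4).tolist() for k in("time_s","position","force","moment","opening")})
p=np.array([.5617,.2326,.070]); t=np.array([.562,.2331,.1245]); a=np.array([-.352,.936,0])
from scipy.spatial.transform import Rotation as R
for d in (2,4,6,8,10,11):
    for sg in(1,-1):
        T=np.array([p[0],p[1],0.07]); r=np.array([0,0,t[2]-.07]); print(d*sg,(R.from_rotvec(a*np.radians(d*sg)).apply(r)-r).round(4),(a*np.radians(d*sg)).round(4))
```

```text
{'time_s': 14.5, 'position': [0.5621, 0.2332, 0.1245], 'force': [-2.4616, -0.9488, 14.9763], 'moment': [-0.1257, 0.6175, -0.0065], 'opening': 0.403}
2 [ 0.0018  0.0007 -0.    ] [-0.0123  0.0327  0.    ]
-2 [-0.0018 -0.0007 -0.    ] [ 0.0123 -0.0327 -0.    ]
4 [ 0.0036  0.0013 -0.0001] [-0.0246  0.0653  0.    ]
-4 [-0.0036 -0.0013 -0.0001] [ 0.0246 -0.0653 -0.    ]
6 [ 0.0053  0.002  -0.0003] [-0.0369  0.098   0.    ]
-6 [-0.0053 -0.002  -0.0003] [ 0.0369 -0.098  -0.    ]
8 [ 0.0071  0.0027 -0.0005] [-0.0491  0.1307  0.    ]
-8 [-0.0071 -0.0027 -0.0005] [ 0.0491 -0.1307 -0.    ]
10 [ 0.0089  0.0033 -0.0008] [-0.0614  0.1634  0.    ]
-10 [-0.0089 -0.0033 -0.0008] [ 0.0614 -0.1634 -0.    ]
11 [ 0.0097  0.0037 -0.001 ] [-0.0676  0.1797  0.    ]
-11 [-0.0097 -0.0037 -0.001 ] [ 0.0676 -0.1797 -0.    ]
```

Call:
play_rows(
  commands=[
    [[0,0,0.0009],[0,0,0]],
    [[0,0,0.0018],[0,0,0]],
    [[0,0,0.0018],[0,0,0]],
  ],
)

```text
time_s: 14.88
position: [0.5619, 0.2331, 0.1245]
tcp_rot: [[0.352, 0.0, 0.936], [-0.936, 0.0, 0.352], [0.0, -1.0, 0.0]]
force: [-0.5, -1.0, 7.1]
opening: 0.403
```

Call:
play_rows(
  commands=[
    [[0.0009,0.0003,0],[-0.006,0.016,0]],
    [[0.0018,0.0007,0],[-0.0123,0.0327,0]],
    [[0.0027,0.001,-0.0001],[-0.0185,0.049,0]],
    [[0.0036,0.0013,-0.0001],[-0.0246,0.0653,0]],
    [[0.0036,0.0013,-0.0001],[-0.0246,0.0653,0]],
  ],
)

```text
time_s: 15.5
position: [0.5655, 0.2344, 0.1243]
tcp_rot: [[0.352, -0.066, 0.934], [-0.936, -0.025, 0.351], [0.0, -0.998, -0.07]]
force: [-1.6, -1.1, 6.0]
opening: 0.405
```

Call:
play_rows(
  commands=[
    [[0.0009,0.0004,-0.0001],[-0.0062,0.0164,0]],
    [[0.0018,0.0007,-0.0002],[-0.0123,0.0327,0]],
    [[0.0027,0.001,-0.0003],[-0.0185,0.049,0]],
    [[0.0036,0.0014,-0.0004],[-0.0246,0.0653,0]],
    [[0.0045,0.0018,-0.0006],[-0.0313,0.083,0]],
    [[0.0057,0.0022,-0.0008],[-0.04,0.1063,0]],
    [[0.0057,0.0022,-0.0008],[-0.04,0.1063,0]],
    [[0.0057,0.0022,-0.0008],[-0.04,0.1063,0]],
    [[0.0057,0.0022,-0.0008],[-0.04,0.1063,0]],
  ],
)

```text
time_s: 16.62
position: [0.5712, 0.2366, 0.1233]
tcp_rot: [[0.352, -0.171, 0.92], [-0.936, -0.064, 0.346], [0.0, -0.983, -0.183]]
force: [-1.1, 0.1, 5.0]
opening: 0.405
```

Run:
```python
from rig import *
import cv2,numpy as np
s=read_state(); print({k:np.round(s[k],4).tolist() for k in("time_s","position","force","moment","opening")}, np.degrees(np.arccos(-s["tcp_rot"][2,1])) if hasattr(s["tcp_rot"],"shape") else "")
c=capture("side"); np.savez("s2.npz",**c)
cv2.imwrite("pics/s2.png",cv2.resize(c["frame"][60:210,230:380],(560,560),interpolation=cv2.INTER_CUBIC)[:,:,::-1])
```

```text
{'time_s': 16.625, 'position': [0.5712, 0.2366, 0.1233], 'force': [-1.0874, 0.0502, 4.9789], 'moment': [-0.0253, 0.158, -0.007], 'opening': 0.405} 10.53368966501171
```

View pics/s2.png

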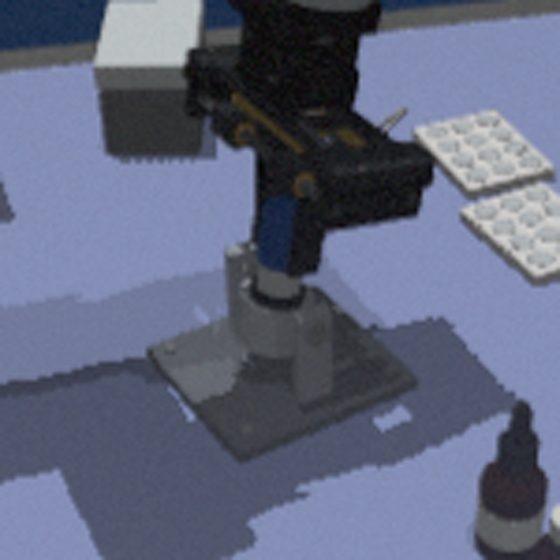

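The tube sits in the cup, leaning away (cone entering the cup at (278,283)). The tool reads 10.5° and the forces fit the light spring. Now I'll go back through upright to the other side.

Call:
play_rows(
  commands=[
    [[-0.0018,-0.0007,0.0003],[0.0123,-0.0327,0]],
    [[-0.0036,-0.0013,0.0006],[0.0246,-0.0653,0]],
    [[-0.0053,-0.002,0.0007],[0.0369,-0.098,0]],
    [[-0.0071,-0.0027,0.0009],[0.0491,-0.1307,0]],
    [[-0.0093,-0.0035,0.0009],[0.0645,-0.1716,0]],
    [[-0.0111,-0.0042,0.0009],[0.0768,-0.2043,0]],
    [[-0.0129,-0.0048,0.0008],[0.0891,-0.237,0]],
    [[-0.0129,-0.0048,0.0008],[0.0891,-0.237,0]],
  ],
)

```text
time_s: 17.68
position: [0.5582, 0.2317, 0.1244]
tcp_rot: [[0.352, 0.066, 0.934], [-0.936, 0.025, 0.351], [0.0, -0.997, 0.071]]
force: [-1.6, -0.5, 6.6]
opening: 0.4
```

Call:
play_rows(
  commands=[
    [[-0.0009,-0.0004,-0.0001],[0.0062,-0.0164,0]],
    [[-0.0018,-0.0007,-0.0002],[0.0123,-0.0327,0]],
    [[-0.0027,-0.001,-0.0003],[0.0185,-0.049,0]],
    [[-0.0036,-0.0014,-0.0004],[0.0246,-0.0653,0]],
    [[-0.0045,-0.0018,-0.0006],[0.0313,-0.083,0]],
    [[-0.006,-0.0022,-0.0008],[0.04,-0.1063,0]],
    [[-0.006,-0.0022,-0.0008],[0.04,-0.1063,0]],
    [[-0.006,-0.0022,-0.0008],[0.04,-0.1063,0]],
    [[-0.006,-0.0022,-0.0008],[0.04,-0.1063,0]],
  ],
)

```text
time_s: 18.8
position: [0.5525, 0.2296, 0.1237]
tcp_rot: [[0.352, 0.171, 0.92], [-0.936, 0.064, 0.346], [0.0, -0.983, 0.183]]
force: [-2.1, -1.2, 8.0]
opening: 0.404
```

Run:
```python
from rig import *
import cv2,numpy as np
s=read_state(); print({k:np.round(s[k],4).tolist() for k in("time_s","position","force","moment","opening")}, np.degrees(np.arccos(-s["tcp_rot"][2,1])))
c=capture("side"); np.savez("s3.npz",**c)
cv2.imwrite("pics/s3.png",cv2.resize(c["frame"][60:210,230:380],(560,560),interpolation=cv2.INTER_CUBIC)[:,:,::-1])
```

```text
{'time_s': 18.8, 'position': [0.5525, 0.2296, 0.1237], 'force': [-2.1496, -1.2116, 7.9611], 'moment': [-0.1201, 0.236, -0.0106], 'opening': 0.4038} 10.54763101032007
```

View pics/s3.png

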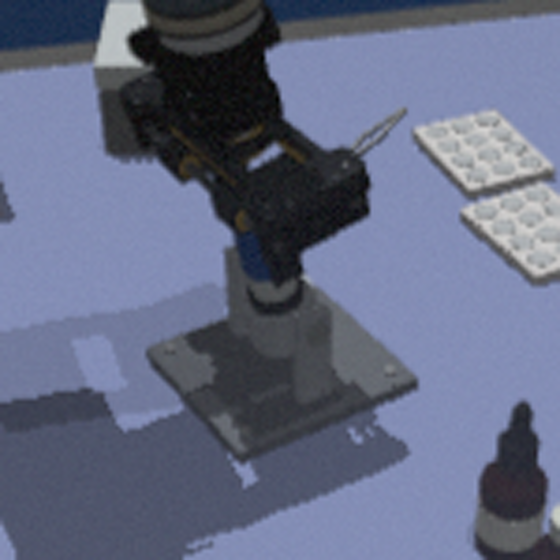

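The tube is seated and leaning about 10.5° towards the robot. I'll return it to upright and ease off the down-force before release.

Call:
play_rows(
  commands=[
    [[0.0018,0.0007,0.0003],[-0.0123,0.0327,0]],
    [[0.0036,0.0013,0.0006],[-0.0246,0.0653,0]],
    [[0.0053,0.002,0.0009],[-0.0369,0.098,0]],
    [[0.0071,0.0027,0.0012],[-0.0491,0.1307,0]],
    [[0.0086,0.0032,0.0014],[-0.06,0.16,0]],
    [[0.0096,0.0035,0.0016],[-0.0645,0.1716,0]],
    [[0.0096,0.0035,0.0016],[-0.0645,0.1716,0]],
    [[0.0096,0.0035,0.0016],[-0.0645,0.1716,0]],
    [[0.0096,0.0035,0.0016],[-0.0645,0.1716,0]],
  ],
)

```text
time_s: 19.98
position: [0.5616, 0.233, 0.1245]
tcp_rot: [[0.352, 0.0, 0.936], [-0.936, 0.0, 0.352], [0.0, -1.0, 0.0]]
force: [1.5, 0.2, -0.7]
opening: 0.407
```

Call:
play_rows(
  commands=[
    [[0,0,0],[0,0,0]],
    [[0,0,0],[0,0,0]],
    [[0,0,0],[0,0,0]],
    [[0,0,0],[0,0,0]],
    [[0,0,0],[0,0,0]],
    [[0,0,0],[0,0,0]],
  ],
  gripper=0.065,
)

```text
time_s: 20.72
position: [0.5617, 0.233, 0.1248]
tcp_rot: [[0.352, 0.0, 0.936], [-0.936, 0.0, 0.352], [0.0, -1.0, 0.0]]
force: [0.1, 0.3, 0.2]
opening: 0.747
```

Call:
play_rows(
  commands=[
    [[0,0,0.01],[0,0,0]],
    [[0,0,0.03],[0,0,0]],
    [[0,0,0.06],[0,0,0]],
    [[0,0,0.1],[0,0,0]],
    [[0,-0.02,0.14],[0,0,0]],
    [[-0.02,-0.06,0.16],[0,0,0]],
    [[-0.03,-0.11,0.17],[0,0,0]],
    [[-0.04,-0.16,0.17],[0,0,0]],
    [[-0.05,-0.2,0.17],[0,0,0]],
    [[-0.05,-0.22,0.17],[0,0,0]],
  ],
)

```text
time_s: 21.98
position: [0.5109, 0.0112, 0.2958]
tcp_rot: [[0.35, 0.001, 0.937], [-0.937, -0.0, 0.35], [0.001, -1.0, 0.001]]
force: [-0.5, 0.1, 0.2]
opening: 0.745
```

Call:
play_rows(
  commands=[
    [[0,0,0],[0,0,0]],
    [[0,0,0],[0,0,0]],
    [[0,0,0],[0,0,0]],
    [[0,0,0],[0,0,0]],
  ],
)

```text
time_s: 22.48
position: [0.5117, 0.0139, 0.2948]
tcp_rot: [[0.353, -0.0, 0.935], [-0.935, 0.0, 0.353], [-0.0, -1.0, -0.0]]
force: [-0.1, 0.1, -0.3]
opening: 0.752
```

Run:
```python
from rig import *
from h import *
s=read_state(); print(s["time_s"],np.round(s["position"],3),np.round(s["force"],1))
for n in("side","top"):
    c=capture(n); np.savez(n+"4.npz",**c)
    W=cloud(c); P=W.reshape(-1,3); F=c["frame"].astype(int).reshape(-1,3)
    m=(np.hypot(P[:,0]-.562,P[:,1]-.232)<.035)&(F[:,2]-F[:,0]>40)&(P[:,2]>.12); q=P[m]; z=np.percentile(q[:,2],90); t=q[q[:,2]>z-.004]
    print(n,"cap top z",z.round(4),"centre",(cv2.minEnclosingCircle(t[:,:2].astype(np.float32)*1000)))
    if n=="top":
        W0=cloud(dict(np.load("top0.npz")))
        for nm,(a,b,e,f),lo in (("pot",(390,200,430,240),.06),("A",(314,105,342,137),.03),("B",(280,110,305,140),.03),("spot",(280,240,350,300),.006)):
            for w in (W0,W):
                p=w[b:f,a:e].reshape(-1,3); p=p[(p[:,2]>lo)&(p[:,2]<.13)]; print(nm,len(p),p.mean(0).round(4) if len(p) else "")
    im=c["frame"] if n=="top" else cv2.resize(c["frame"][60:210,230:380],(400,400)); cv2.imwrite(f"pics/{n}4.png",im[:,:,::-1])
a=cv2.imread("pics/top4.png");b=cv2.imread("pics/side4.png");cv2.imwrite("pics/f4.png",cv2.resize(np.hstack([a,b]),(800,308)))
```

```text
22.475 [0.512 0.014 0.295] [-0.1  0.1 -0.3]
side cap top z 0.1375 centre ((550.0089111328125, 232.61520385742188), 15.031601905822754)
top cap top z 0.1404 centre ((559.3988647460938, 232.5780487060547), 17.834104537963867)
pot 275 [ 0.482  -0.1917  0.08  ]
pot 276 [ 0.4819 -0.1918  0.0798]
A 383 [ 0.6755 -0.0398  0.0733]
A 384 [ 0.6754 -0.0397  0.0729]
B 381 [0.6647 0.0274 0.0736]
B 378 [0.6647 0.0275 0.0739]
spot 2222 [ 0.376  -0.0167  0.0127]
spot 1464 [ 0.3759 -0.0247  0.0127]
```

View pics/f4.png

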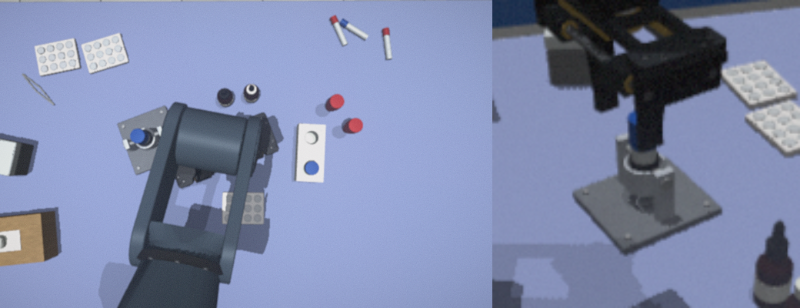

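The caps and bystanders are unmoved (part of the spot plate is hidden by the arm). The tube is upright, with its cap at the stand's centre in the top camera. One more check: the cap height and tilt, against the pressed depth (expected top z about 0.1375).

Run:
```python
from h import *
for n in ("top0","top4"):
    c=dict(np.load(n+".npz")); P=cloud(c).reshape(-1,3); F=c["frame"].astype(int).reshape(-1,3)
    x,y,h=(.5615,-.1965,.116) if n=="top0" else (.5595,.2325,.1375)
    m=(np.hypot(P[:,0]-x,P[:,1]-y)<.014)&(P[:,2]>h-.02); q=P[m]
    A=np.c_[q[:,:2]-[x,y],np.ones(len(q))]; k=np.linalg.lstsq(A,q[:,2],rcond=None)[0]
    print(n,len(q),"median z",np.median(q[:,2]).round(4),"std",q[:,2].std().round(4),"slope deg",np.degrees(k[:2]).round(2))
    for nm,(a,b,r),z in (("rack top",(.52,-.194,.015),.05),("post",(.5437,.2757,.006),.085),("post",(.5758,.1895,.006),.085),("plate",(.60,.28,.006),.012)):
        mm=(np.hypot(P[:,0]-a,P[:,1]-b)<r)&(abs(P[:,2]-z)<.006); print("   ",nm,np.median(P[mm,2]).round(4),mm.sum())
```

```text
top0 171 median z 0.1165 std 0.0017 slope deg [-0.95 -1.91]
    rack top 0.0505 173
    post 0.0857 30
    post 0.0853 30
    plate 0.0127 27
top4 180 median z 0.1384 std 0.0019 slope deg [ 1.46 -0.32]
    rack top 0.0508 171
    post 0.0856 31
    post 0.085 21
    plate 0.0128 26
```

The cap's median z is 0.1384 (camera bias about +0.5 mm), which matches the seated depth, and it is level within noise. I'm handing in.

```bash
python3 -c "
from rig import *
print(hand_in())"
```

```text
the job is handed in; nothing more can be done
None
```

The tube is seated upright in the cup, and I handed the job in after about 22.6 s of the 54 s allowed.

- **Seating:** I took the tall blue-capped tube from the rack and lowered it until the cone touched at TCP z of about 0.125 m. I then pressed to about 15 N (14.5–15.0 N read) for about 0.6 s.
- **Rocking:** With the tube still gripped, I tilted the cup 10.5° away from the robot, then 10.5° towards it. Vertical force was 5–8 N and side force at most about 2.5 N, so it rocked freely. I returned it to upright, let go and backed off.
- **Last checks on the tube:** The cap top measured z 0.138 m, against about 0.1375 m expected from the pressed depth. It is centred over the stand and level within camera noise of about 1.5°.
- **Bystanders:** The pot and both bottles match their first measurements within 0.5 mm.

Some things were less certain:
- **Spot plate:** The arm hid part of it in the last picture, so its averages cannot be compared directly. The visible part looked unmoved.
- **Calibration:** The top camera disagreed with the wrist camera by about 3–4 mm. I centred the tube over the cup from the wrist and side views, then corrected by contact force.

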